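Press a keyed shaft home in a belt pulley and hold it

ROBOT

A 6-joint arm with a two-finger parallel gripper is mounted at the origin on a cart in front of the work surface, level with it; the furniture and walls round the work are solid. World frame = base frame: x ahead of the robot, y to its left, z up, the work surface at z = 0. Lengths are in m, angles in rad, forces in N, time in s.
With the tool pointing down it reaches from about 0.425 to 0.95 m from the base axis. Payload 3.5 kg.
Tool frame: the origin (TCP) lies at the very end of the fingers, on their centre line; the grasp point (between the pads) lies ctrl.tcp_to_grasp behind it (ctrl.tcp_to_grasp is the distance from the TCP to the grasp point, in m); z points along the fingers, y is the line along which they close (so a half turn about z gives the same grasp; the last joint's range is limited). The gripper opens to 85 mm and grips with 20 to 120 N. Pads are 22 mm wide; open, the fingers measure 114 mm over their backs; the gripper's body (76 mm by 85 mm) begins 54 mm behind the grasp point. The pads swing forward as they close: fully open they stand 13 mm farther back than shut.
Start: joints at [-0.15, 0.286, 1.577, -0, 1.279, -0.15], TCP at [0.675, 0, 0.231] pointing down, gripper open.
Joint ranges: [-2.77, 2.77], [-0.9, 2.22], [0.21, 2.48], [-1.53, 4.67], [0.24, 2.81], [-2.84, 2.84]. Speed limits (rad/s): [2.79, 2.79, 3.14, 3.14, 3.14, 3.14].

INTERFACE

Orientations are given as a unit quaternion [x, y, z, w].
In Python, from plant import ctrl gives the robot as it stands.
- The arm moves only by the shell command python3 -m inch 'ROWS' [FORCE]. ROWS is JSON, a list of rows, each an object with "slide": the shift along the tool's x, y, z in cm, a list of three; "turn": the turn about the tool's z in rad; "grip": the finger opening in cm, from 0 to 8.54. A call has 1 to 20 rows; each row is the pose to reach, as a shift and turn from the pose commanded when the call began, along the tool's axes at that moment; what a row does not reach only later rows make up. A row lasts 1/10 s, in which the tool goes at most 50 mm and 8.59 degrees, less where a joint would pass 70% of its speed; a pose out of reach is approached as far as the arm can. A call with a gripper value outside its range is refused whole. The fingers move at their own pace and stop on an object; FORCE is the grip in N (left out, the last holds). Time passes only in rows, so rows that repeat a pose let the fingers close. It gives the time, the measured TCP pose, the force, the opening and the grip force at its end, in the units of the state.
- ctrl.get_state(): the state, without advancing time (a new reading comes with each control period).
- ctrl.read_camera(name): name is "scene" or "side" or "wrist"; returns (picture, depth): 420x560x3 uint8, red, green, blue; 420x560 float32, m along the optical axis (not along the pixel's ray), 0 where there is no reading.
- ctrl.camera_info(name): a dict with "K" (3x3 intrinsics, pixels), "D" ([k1, k2, p1, p2, k3] as OpenCV has them; the pictures are not rectified), "camera_from_world" (4x4, takes a point from world to camera coordinates); the wrist camera has in their place "T_tool_cam" (4x4, takes a point from camera to tool coordinates, whose origin is the TCP and whose axes are the flange's). Camera axes: x right, y down, z forward; pixel columns grow to the right and rows downward; lengths in m; the calibration is good to about 2 mm. A picture is of the moment at which its call begins: read the wrist's pose just before it. camera_info takes no time and is no camera call.
- ctrl.sign_off(): hands the job in; it is judged then, once.
The state is a dict: "time": time; "qpos": joint angles; "dq": joint speeds; "joint_efforts": joint torques, N m; "eef_pos": TCP position; "tcp_rot": TCP orientation; "contact_force": force on the tool from outside, world axes, zero at the start; "wrist_torque": the same for the moment, N m; "opening": opening from 0.0 (shut) to 1.0 (fully open); "finger_force": force on a finger pad.
Only numpy, scipy, OpenCV 4.12 (cv2) and the standard library are available. Lean on these libraries where they do the work, as an engineer would, in place of code of your own. Each camera call takes 0.05 s, during which the arm holds its last target. There are 200 camera calls.

TASK

Seat the aluminium belt pulley foot-down in the square pocket of the blue assembly nest, so that it sits fully home, and let go of it. Then take the keyed shaft out of its stand by the red grip, put its tip into the pulley's bore, turn it until the brass key drops into the keyway, and push it down against the sprung pin until its collar is flush on the hub. Finish while still gripping the shaft and pressing it fully home (the spring lifts it if you let go), and leave the hex key, the vial and the tape roll alone.

Things in the scene. Friction and masses are not known exactly. Their poses are not given: they have to be found in the camera images.
- nest: Fixed nest: dark base plate 110 (x) x 90 (y) x 12 mm; on it a blue block 66 x 66 mm, top 24 mm above the table, with a central square pocket 34.5 x 34.5 mm, 12 mm deep, sides along the nest's x and y. A brass spring pin, 10 mm diameter, bevelled tip, stands in the pocket's centre, its tip 32 mm above the table. Origin: centre of the underside; z up.
- pin (a joint): Spring pin in the nest: 0 = up, grows in m as it is pressed down, at most 0.011. It pushes back with 3.2 N at first plus 0.8 N per mm. The shaft presses it about 0.008 down when fully home, which takes about 10 N.
- pulley_center (a point): Middle of the loose toothed pulley (160 g, 46 mm tall, upright), on its axis 23 mm above its underside. Foot 32 x 32 mm, sides along its x and y, 12 mm tall; rim 43 mm wide (flats 42 mm apart along y) from 12 to 38 mm up, above a thin flange; hub 30 mm wide above. Grip the rim along y, 36 mm up, to keep fingertips above the nest. 14 mm bore right through. x: keyway side, z up.
- hub_face (a point): Centre of the pulley hub's top face, at the bore's mouth, 46 mm above the pulley's underside (58 mm above the table once seated). x points to the keyway, which is 8 mm wide and reaches 12 mm from the axis; z up.
- shaft_grip (a point): Centre of the red grip of the loose keyed shaft (80 g), which stands upright in its stand, collar resting on the stand's top. Grip 34 mm along x, 14 mm thick along y (grasp along y), 40 mm tall; white mark on its top from the middle towards +x, the key's side. The collar is directly under the grip. z up.
- shaft_collar (a point): Centre of the underside of the shaft's steel collar (29 mm wide, 4 mm thick), 24 mm below the grip's centre; lies on the hub face when home. Below it 34 mm of 12.5 mm shaft. Brass key at +x, 5.5 mm wide, reaching 11 mm from the axis, on the upper 14 mm; the lower 20 mm is plain and enters the bore at any angle, then the key rests on the hub unless over the keyway.
- shaft_tip (a point): Tip of the shaft, on its axis, 34 mm below the collar's underside and 58 mm below the grip's centre; bevelled over its last 4 mm.
- shaft_stand: Fixed grey stand of the shaft: 86 x 78 mm foot, 70 x 70 mm block, top 45 mm above the table, with one upright hole of 24.5 mm diameter in its middle, 39 mm deep. Origin: centre of the underside.
- hex_key_center (a point): Bystander: dark steel hex key, 38 x 126 x 9 mm, lies loose on the table; centre of its outline, half-way up.
- vial_3_center (a point): Bystander: small white vial with a green cap, 28 mm diameter, 58 mm tall, stands loose; its centre.
- tape_1_center (a point): Bystander: roll of black tape, 55 mm diameter, 19 mm tall, lies loose; its centre.
Mind the look-alikes: they are no part of the job. Of the things that look like the part that bears shaft_grip, the smaller one is meant.

How it is judged:
By the outcome, as a careful person would: the job done as asked, in the order asked, and still so for the second after the job is handed in, while the arm keeps its last pose, push and grip.
It also fails if it takes over 51 s, if anything falls off the work surface, if the arm or the gripper's body presses on something with over 40 N, if the wrist force passes 120 N, or if a joint passes its speed limit or range.

## Working session

There is one attempt and no reset: what is moved stays moved. The work goes in short steps, Python scripts to look and compute and a shell command to move; the robot and the scene stay as the last step left them, time stands still between calls to the robot, and variables do not carry over. Pictures are saved under pics/ and viewed, at most 10 in all, crops included, and the job is handed in when it is done.

```bash
ls; mkdir -p pics; cat > h.py <<'E'
import numpy as np, cv2
from plant import ctrl
from scipy.spatial.transform import Rotation as R
def cam(name):
    s=ctrl.get_state(); img,d=ctrl.read_camera(name); i=ctrl.camera_info(name)
    K=np.array(i["K"]);D=np.array(i["D"])
    if name=="wrist":
        T=np.eye(4);T[:3,:3]=R.from_quat(s["tcp_rot"]).as_matrix();T[:3,3]=s["eef_pos"]
        W=T@np.array(i["T_tool_cam"])
    else: W=np.linalg.inv(np.array(i["camera_from_world"]))
    return img,d,K,D,W
def rays(px,K,D,W):
    p=cv2.undistortPoints(np.array(px,float).reshape(-1,1,2),K,D).reshape(-1,2)
    return np.c_[p,np.ones(len(p))]@W[:3,:3].T, W[:3,3]
def onplane(px,z,K,D,W):
    r,o=rays(px,K,D,W); return o+r*((z-o[2])/r[:,2])[:,None]
def cloud(d,K,D,W):
    h,w=d.shape; v,u=np.mgrid[:h,:w]
    r,o=rays(np.c_[u.ravel(),v.ravel()],K,D,W)
    return (o+r*d.reshape(-1,1)).reshape(h,w,3)
def save(name,img): cv2.imwrite(name,cv2.cvtColor(img,cv2.COLOR_RGB2BGR))
E
python3 - <<'E'
from h import *
print(ctrl.get_state(), ctrl.tcp_to_grasp)
a=[]
for n in("scene","side"):
    img,d,K,D,W=cam(n); save(f"pics/{n}0.png",img); np.savez(f"{n}0.npz",img=img,d=d,K=K,D=D,W=W); print(n,W.round(3).tolist(),(d>0).mean())
E
```

```text
pics
{'time': 0.0, 'qpos': array([-1.49961487e-01,  2.87163252e-01,  1.57820393e+00, -2.31438589e-05,
        1.27859311e+00, -1.49979682e-01]), 'dq': array([ 0.00065312, -0.00110472,  0.00200324, -0.00042432, -0.00029098,
       -0.00062423]), 'joint_efforts': array([-1.79628755e-04, -4.05981302e+01, -2.92628127e+01, -1.54224781e-04,
        5.81841552e-03,  3.74769741e-06]), 'eef_pos': array([6.74332382e-01, 1.50875436e-04, 2.29934209e-01]), 'tcp_rot': array([ 0.70709749,  0.70711508, -0.00071154, -0.00094618]), 'contact_force': array([0.22012794, 0.67634331, 0.7129181 ]), 'wrist_torque': array([-0.02681011, -0.04087217, -0.01167   ]), 'finger_force': 0.0, 'opening': 1.0014567966573227} 0.0187
scene [[0.758, -0.371, 0.537, 0.053], [-0.652, -0.412, 0.636, -0.743], [-0.014, -0.832, -0.554, 0.559], [0.0, 0.0, 0.0, 1.0]] 0.9960586734693877
side [[-0.992, -0.051, 0.117, 0.454], [-0.127, 0.52, -0.845, 0.533], [-0.017, -0.853, -0.522, 0.533], [0.0, 0.0, 0.0, 1.0]] 0.9957993197278912
```

View pics/scene0.png

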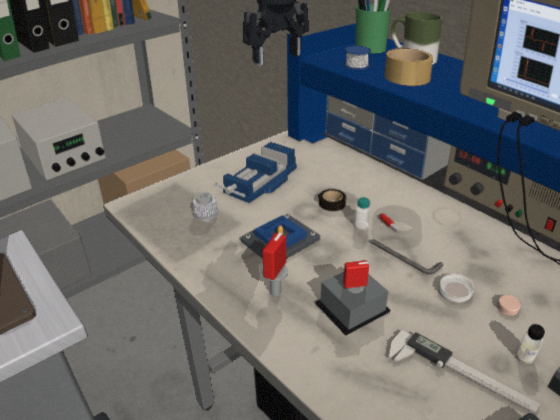

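View pics/side0.png

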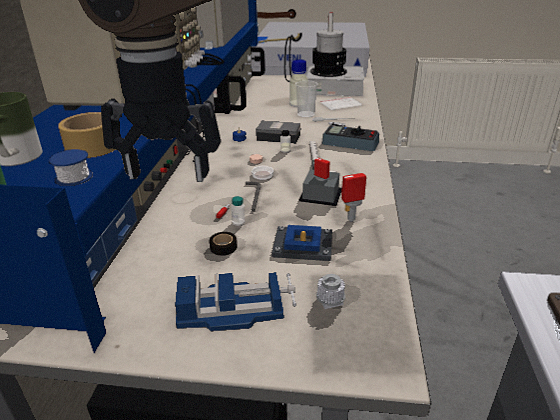

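Scene view: pulley at (205,206), nest at (280,238), large red decoy at (275,260), and the shaft in its stand at (355,275). The side view shows the pulley at (331,291), nest at (303,240), stand at (322,180) and decoy at (353,190).

```bash
python3 - <<'E'
from h import *
Z={n:np.load(f"{n}0.npz") for n in("scene","side")}
for n,z in Z.items():
    P=cloud(z['d'],z['K'],z['D'],z['W']); hsv=cv2.cvtColor(z['img'],cv2.COLOR_RGB2HSV)
    red=((hsv[...,0]<8)|(hsv[...,0]>172))&(hsv[...,1]>170)&(hsv[...,2]>90)
    blue=(hsv[...,0]>100)&(hsv[...,0]<125)&(hsv[...,1]>150)
    tb=(P[...,2]>0.003)&(P[...,2]<0.2)&(P[...,0]>.2)&(P[...,0]<1.1)&(abs(P[...,1])<.6)
    ok=tb.astype(np.uint8)
    for nm,m in(("red",red&tb),("blue",blue&tb&(P[...,2]>.018)&(P[...,2]<.03)),("all",tb&(P[...,2]>.008))):
        k,l,st,c=cv2.connectedComponentsWithStats(m.astype(np.uint8))
        for i in range(1,k):
            if st[i,4]>60:
                q=P[l==i]; print(n,nm,c[i].round(),st[i,4],np.percentile(q,2,axis=0).round(3),np.percentile(q,98,axis=0).round(3))
i=ctrl.camera_info("wrist");print(np.array(i["T_tool_cam"]).round(3).tolist(),i["K"])
E
```

```text
scene red [386. 219.] 69 [ 0.678 -0.308  0.004] [ 0.688 -0.279  0.013]
scene red [274. 256.] 776 [ 0.389 -0.316  0.055] [ 0.432 -0.292  0.105]
scene red [355. 274.] 522 [ 0.462 -0.412  0.052] [ 0.488 -0.392  0.088]
scene blue [306. 127.] 178 [0.785 0.055 0.018] [0.873 0.096 0.03 ]
scene blue [244. 189.] 69 [ 0.533 -0.069  0.018] [ 0.547 -0.04   0.029]
scene blue [281. 229.] 516 [ 0.472 -0.235  0.018] [ 0.534 -0.173  0.025]
scene all [319.  26.] 321 [1.075 0.222 0.145] [1.084 0.353 0.2  ]
scene all [423. 141.] 20390 [ 0.783 -0.535  0.011] [1.08  0.483 0.197]
scene all [261. 171.] 2354 [ 0.509 -0.067  0.009] [0.688 0.024 0.046]
scene all [332. 197.] 366 [ 0.632 -0.206  0.008] [ 0.682 -0.156  0.019]
scene all [204. 205.] 546 [ 0.426 -0.072  0.011] [ 0.466 -0.035  0.046]
scene all [362. 212.] 372 [ 0.631 -0.281  0.009] [ 0.652 -0.26   0.058]
scene all [278. 245.] 2677 [ 0.39  -0.316  0.009] [ 0.556 -0.166  0.105]
scene all [386. 218.] 67 [ 0.679 -0.308  0.008] [ 0.692 -0.275  0.013]
scene all [354. 294.] 2877 [ 0.441 -0.437  0.01 ] [ 0.508 -0.363  0.088]
scene all [456. 286.] 694 [ 0.601
[... 981 characters left out ...]
 -0.303  0.013] [ 0.436 -0.279  0.106]
side all [238. 210.] 315 [ 0.631 -0.273  0.01 ] [ 0.655 -0.252  0.059]
side all [222. 211.] 62 [ 0.677 -0.318  0.009] [ 0.692 -0.273  0.015]
side all [303. 241.] 1680 [ 0.454 -0.235  0.009] [ 0.557 -0.154  0.026]
side all [223. 242.] 406 [ 0.631 -0.201  0.009] [ 0.68  -0.151  0.021]
side all [229. 301.] 4814 [ 0.517 -0.056  0.01 ] [0.682 0.036 0.049]
side all [330. 290.] 763 [ 0.429 -0.059  0.013] [ 0.47  -0.026  0.047]
[[0.001, -0.945, -0.328, 0.085], [1.0, 0.001, -0.0, -0.0], [0.0, -0.328, 0.945, -0.143], [0.0, 0.0, 0.0, 1.0]] [[322.76131452   0.         278.29519932]
 [  0.         322.76131452 207.7059365 ]
 [  0.           0.           1.        ]]
```

```bash
python3 -m inch '[{"slide":[-1,-4.5,1.5],"turn":0,"grip":8.5},{"slide":[-2,-9,3],"turn":0,"grip":8.5},{"slide":[-3,-13.5,5],"turn":0,"grip":8.5},{"slide":[-4,-18,7],"turn":0,"grip":8.5},{"slide":[-5,-22.5,9],"turn":0,"grip":8.5},{"slide":[-5,-22.5,9],"turn":0,"grip":8.5},{"slide":[-5,-22.5,9],"turn":0,"grip":8.5},{"slide":[-5,-22.5,9],"turn":0,"grip":8.5}]'
python3 - <<'E'
from h import *
img,d,K,D,W=cam("wrist"); save("pics/w1.png",img); np.savez("w1.npz",img=img,d=d,K=K,D=D,W=W)
P=cloud(d,K,D,W); m=(P[...,2]>.04)&(P[...,2]<.06)
k,l,st,c=cv2.connectedComponentsWithStats(m.astype(np.uint8))
for i in range(1,k):
  if st[i,4]>60: q=P[l==i]; print(c[i].round(),st[i],q.min(0).round(3),q.max(0).round(3),np.median(q[:,2]))
E
```

```text
time: 0.9
eef_pos: [0.4517, -0.0505, 0.1428]
tcp_rot: [0.707, 0.707, 0.001, 0.002]
contact_force: [-0.3, -0.5, -0.2]
opening: 0.998
finger_force: 0.0
[548. 148.] [ 536  103   24   90 1937] [ 0.645 -0.035  0.04 ] [0.674 0.033 0.05 ] 0.047245907618541055
[490. 161.] [ 467  116   45   91 3517] [ 0.593 -0.047  0.04 ] [0.637 0.022 0.05 ] 0.047103024823583944
[384. 151.] [377 146  14  13  62] [ 0.528 -0.01   0.04 ] [ 0.538 -0.001  0.041] 0.04033016242090563
[274. 206.] [256 187  38  38 907] [ 0.434 -0.063  0.04 ] [ 0.464 -0.033  0.048] 0.04578943800557525
[458. 408.] [448 397  22  23 255] [ 0.631 -0.275  0.04 ] [ 0.645 -0.257  0.059] 0.052198596107661144
```

View pics/w1.png

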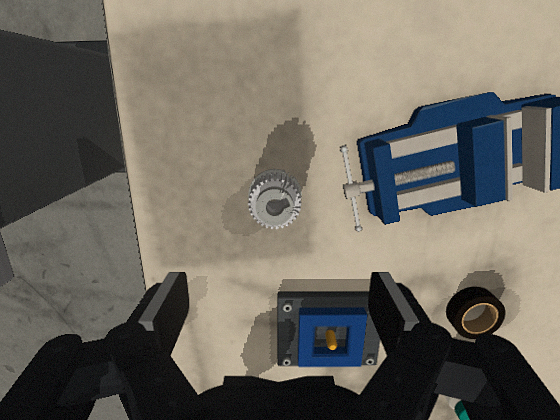

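The wrist view shows the pulley at (274,204) with its keyway pointing up-right, and the nest at (332,338) looking nearly axis-aligned. Zooming in on the pulley.

```bash
python3 - <<'E'
from h import *
z=np.load("w1.npz");img=z['img'];a=(z['K'],z['D'],z['W'])
c1=cv2.resize(img[165:245,230:320],None,fx=6,fy=6,interpolation=cv2.INTER_CUBIC)
cv2.imwrite("pics/crop1.png",c1[...,::-1])
hsv=cv2.cvtColor(img,cv2.COLOR_RGB2HSV);P=cloud(z['d'],*a)
m=((hsv[...,0]>100)&(hsv[...,0]<125)&(hsv[...,1]>120)&(P[...,2]>.02)&(P[...,2]<.03)&(P[...,1]<-.12))
q=P[m]; r=cv2.minAreaRect((q[:,:2]*1000).astype(np.float32)); print("blue",r, np.median(q[:,2]))
# hub top
h=(abs(P[...,2]-.046)<.004)&(abs(P[...,0]-.449)<.03)&(abs(P[...,1]+.048)<.03)
q=P[h]; print("hub",cv2.minEnclosingCircle((q[:,:2]*1000).astype(np.float32)))
E
```

```text
blue ((505.9335021972656, -199.30426025390625), (65.86863708496094, 67.44148254394531), 0.7726010084152222) 0.024029236637352125
hub ((448.80908203125, -48.02069091796875), 15.306314468383789)
```

View pics/crop1.png

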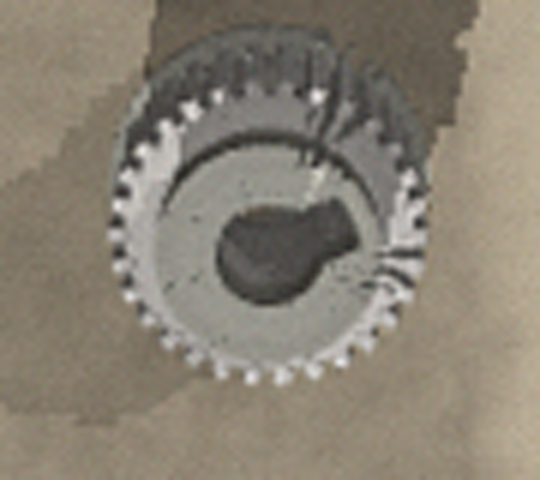

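```bash
cat >> h.py <<'E'
def keyway(img,a,z,c0,rad=.0145):
    """dark bore+keyway on hub plane z near c0: returns bore centre and keyway angle"""
    g=cv2.cvtColor(img,cv2.COLOR_RGB2GRAY); h,w=g.shape; v,u=np.mgrid[:h,:w]
    P=onplane(np.c_[u.ravel(),v.ravel()],z,*a)[:,:2].reshape(h,w,2)
    near=np.linalg.norm(P-c0,axis=2)<rad
    t,_=cv2.threshold(g[near].reshape(-1,1),0,255,cv2.THRESH_OTSU)
    m=near&(g<t); k,l,st,_=cv2.connectedComponentsWithStats(m.astype(np.uint8))
    m=l==1+np.argmax(st[1:,4]); D=P[m]
    dt=cv2.distanceTransform(m.astype(np.uint8),cv2.DIST_L2,5); b=P[dt>.8*dt.max()].mean(0)
    far=D[np.linalg.norm(D-b,axis=1)>.0085]; e=far.mean(0)-b
    return b,np.degrees(np.arctan2(e[1],e[0])),len(D),len(far)
E
python3 - <<'E'
from h import *
z=np.load("w1.npz");a=(z['K'],z['D'],z['W'])
print(keyway(z['img'],a,.046,np.array([.4488,-.048])))
E
python3 -m inch '[{"slide":[0.2,-0.3,0],"turn":0.14,"grip":8.5},{"slide":[0.2,-0.3,0],"turn":0.28,"grip":8.5},{"slide":[0.2,-0.3,0],"turn":0.42,"grip":8.5},{"slide":[0.2,-0.3,0],"turn":0.56,"grip":8.5},{"slide":[0.2,-0.3,0],"turn":0.70,"grip":8.5},{"slide":[0.2,-0.3,0],"turn":0.84,"grip":8.5},{"slide":[0.2,-0.3,0],"turn":0.98,"grip":8.5},{"slide":[0.2,-0.3,0],"turn":1.12,"grip":8.5},{"slide":[0.2,-0.3,0],"turn":1.23,"grip":8.5},{"slide":[0.2,-0.3,0],"turn":1.23,"grip":8.5},{"slide":[0.2,-0.3,0],"turn":1.23,"grip":8.5},{"slide":[0.2,-0.3,0],"turn":1.23,"grip":8.5}]'
python3 - <<'E'
from h import *
img,d,K,D,W=cam("wrist"); save("pics/w2.png",img); np.savez("w2.npz",img=img,d=d,K=K,D=D,W=W)
s=ctrl.get_state(); Rm=R.from_quat(s['tcp_rot']).as_matrix(); print(Rm.round(3).tolist(), s['qpos'].round(2))
P=cloud(d,K,D,W);h=(abs(P[...,2]-.046)<.004)&(abs(P[...,0]-.449)<.03)&(abs(P[...,1]+.048)<.03)
q=P[h]; print("hub",cv2.minEnclosingCircle((q[:,:2]*1000).astype(np.float32)))
b=keyway(img,(K,D,W),.046,np.array([.4488,-.048])); print(b)
print("tool frame", Rm.T@(np.r_[b[0],.046]-s['eef_pos']))
E
```

```text
(array([ 0.44907417, -0.04816421]), np.float64(24.110840691044423), 304, 41)
time: 2.15
eef_pos: [0.4478, -0.0481, 0.1418]
tcp_rot: [0.985, 0.171, 0.0, 0.0]
contact_force: [-0.2, -0.3, 0.5]
opening: 0.995
finger_force: 0.0
[[0.942, 0.336, 0.001], [0.336, -0.942, -0.0], [0.0, 0.0, -1.0]] [-0.33 -0.13  2.19 -0.    1.08  0.9 ]
hub ((448.8251647949219, -48.48882293701172), 15.261444091796875)
(array([ 0.44900866, -0.04818397]), np.float64(24.538196203605146), 305, 41)
tool frame [0.00129818 0.00063033 0.09567904]
```

View pics/w2.png

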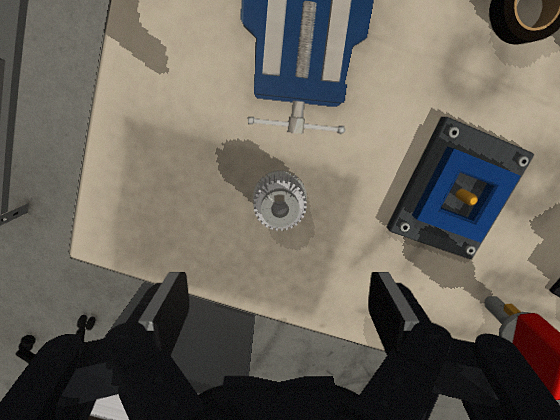

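The w2 view shows the pulley hub at (281,208), its keyway up and slightly left (about 24° in world). The nest is at (470,190), and the tall decoy is at the lower right.

```bash
python3 -m inch '[{"slide":[0.13,0.06,2],"turn":-0.08,"grip":8.5},{"slide":[0.13,0.06,5],"turn":-0.08,"grip":8.5},{"slide":[0.13,0.06,8],"turn":-0.08,"grip":8.5},{"slide":[0.13,0.06,10.5],"turn":-0.08,"grip":8.5},{"slide":[0.13,0.06,12],"turn":-0.08,"grip":8.5},{"slide":[0.13,0.06,12.7],"turn":-0.08,"grip":8.5},{"slide":[0.13,0.06,12.7],"turn":-0.08,"grip":8.5},{"slide":[0.13,0.06,12.7],"turn":-0.08,"grip":8.5}]'
python3 -m inch '[{"slide":[0,0,0],"turn":0,"grip":3.8},{"slide":[0,0,0],"turn":0,"grip":3.8},{"slide":[0,0,0],"turn":0,"grip":3.8},{"slide":[0,0,0],"turn":0,"grip":3.8},{"slide":[0,0,0],"turn":0,"grip":3.8},{"slide":[0,0,0],"turn":0,"grip":3.8},{"slide":[0,0,0],"turn":0,"grip":3.8},{"slide":[0,0,0],"turn":0,"grip":3.8}]' 60
python3 - <<'E'
from h import *
s=ctrl.get_state();img,d,K,D,W=cam("wrist"); save("pics/w3.png",img)
Rm=R.from_quat(s['tcp_rot']).as_matrix()
print(s['qpos'].round(2),s['eef_pos'],np.degrees(np.arctan2(Rm[1,0],Rm[0,0])))
b=keyway(img,(K,D,W),.046,np.array([.449,-.0482])); print(b)
print("tool frame", Rm.T@(np.r_[b[0],.046]-s['eef_pos']))
E
```

```text
time: 3.0
eef_pos: [0.4492, -0.0483, 0.0151]
tcp_rot: [0.978, 0.209, 0.001, 0.0]
contact_force: [-0.3, -0.7, 0.8]
opening: 0.995
finger_force: 0.0
time: 3.8
eef_pos: [0.4493, -0.0484, 0.0153]
tcp_rot: [0.978, 0.209, 0.001, 0.0]
contact_force: [-0.8, -0.9, 6.2]
opening: 0.481
finger_force: 61.6
[-0.33  0.11  2.24  0.    0.79  0.82] [ 0.44933983 -0.04840448  0.01528414] 24.110414547504053
(array([ 0.45233929, -0.04758384]), np.float64(-30.613421322850417), 1637, 636)
tool frame [ 0.00311289  0.00051199 -0.03071127]
```

```bash
python3 -m inch '[{"slide":[0,0,-2],"turn":0,"grip":3.8},{"slide":[0,0,-5],"turn":0,"grip":3.8},{"slide":[0,0,-8],"turn":0.1,"grip":3.8},{"slide":[-0.2,4,-9],"turn":0.2,"grip":3.8},{"slide":[-0.5,8,-9],"turn":0.3,"grip":3.8},{"slide":[-0.8,12,-9],"turn":0.407,"grip":3.8},{"slide":[-1,15,-9],"turn":0.407,"grip":3.8},{"slide":[-1,16.1,-9],"turn":0.407,"grip":3.8},{"slide":[-1,16.1,-9],"turn":0.407,"grip":3.8},{"slide":[-1,16.1,-9],"turn":0.407,"grip":3.8},{"slide":[-1,16.1,-9],"turn":0.407,"grip":3.8}]'
python3 - <<'E'
from h import *
s=ctrl.get_state();img,d,K,D,W=cam("wrist"); save("pics/w4.png",img);np.savez("w4.npz",img=img,d=d,K=K,D=D,W=W)
Rm=R.from_quat(s['tcp_rot']).as_matrix()
print(s['eef_pos'],np.degrees(np.arctan2(Rm[1,0],Rm[0,0])))
P=cloud(d,K,D,W); T=(P-s['eef_pos'])@Rm
h=(abs(T[...,0])<.03)&(abs(T[...,1])<.02)&(T[...,2]<-.01)&(T[...,2]>-.06)
q=T[h]; print(len(q),np.percentile(q[:,2],[1,10,50,90]))
E
```

```text
time: 4.95
eef_pos: [0.5042, -0.1975, 0.1036]
tcp_rot: [1.0, 0.008, -0.001, -0.001]
contact_force: [-0.5, 0.3, -0.4]
opening: 0.476
finger_force: 61.1
[ 0.50422281 -0.19746442  0.103646  ] 0.866742740152485
7112 [-0.03887991 -0.0311265  -0.02378349 -0.01664067]
```

View pics/w4.png

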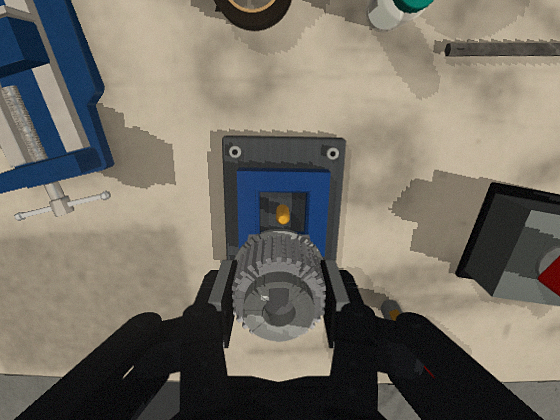

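The w4 view shows the pulley held level, bore at about (278,298), with the nest behind it, its pocket at (283,212) and the brass pin at (283,214).

```bash
python3 - <<'E'
from h import *
s=ctrl.get_state();Rm=R.from_quat(s['tcp_rot']).as_matrix()
z=np.load("w4.npz");img=z['img'];a=(z['K'],z['D'],z['W']);P=cloud(z['d'],*a);T=(P-s['eef_pos'])@Rm
h=(abs(T[...,2]+.0308)<.003)&(abs(T[...,0])<.025)&(abs(T[...,1])<.018)
k,l,st,_=cv2.connectedComponentsWithStats(h.astype(np.uint8));h=l==1+np.argmax(st[1:,4])
q=T[h];print("hub tool",cv2.minEnclosingCircle((q[:,:2]*1000).astype(np.float32)),np.median(q[:,2]),len(q))
c1=cv2.resize(img[225:350,220:340],None,fx=4.6,fy=4.6,interpolation=cv2.INTER_CUBIC);cv2.imwrite("pics/crop2.png",c1[...,::-1])
for f in("w1.npz","w2.npz"):
    z=np.load(f);img=z['img'];a=(z['K'],z['D'],z['W']);hsv=cv2.cvtColor(img,cv2.COLOR_RGB2HSV);P=cloud(z['d'],*a)
    m=(hsv[...,0]>100)&(hsv[...,0]<125)&(hsv[...,1]>120)&(P[...,2]>.019)&(P[...,2]<.03)&(P[...,1]<-.12)
    v,u=np.nonzero(m); q=onplane(np.c_[u,v],.024,*a)[:,:2]*1000
    print(f,"outer",cv2.minAreaRect(q.astype(np.float32)))
    # pocket hole: inner contour of blue mask
    cs,hi=cv2.findContours(m.astype(np.uint8),cv2.RETR_CCOMP,cv2.CHAIN_APPROX_NONE)
    for c,hh in zip(cs,hi[0]):
        if hh[3]>=0 and cv2.contourArea(c)>200:
            p=onplane(c.reshape(-1,2),.024,*a)[:,:2]*1000; print(" pocket",cv2.minAreaRect(p.astype(np.float32)))
E
```

```text
hub tool ((-0.49992993474006653, -0.045641202479600906), 15.697530746459961) -0.030440930438969734 2767
w1.npz outer ((505.55633544921875, -197.02777099609375), (66.22789764404297, 70.15858459472656), 0.38016971945762634)
 pocket ((504.713134765625, -196.4596710205078), (34.16160583496094, 35.97377014160156), 89.45890808105469)
w2.npz outer ((557.46240234375, -194.7366943359375), (174.81072998046875, 73.08467102050781), 4.348601341247559)
 pocket ((505.7829284667969, -197.5806427001953), (34.28777313232422, 35.70694351196289), 89.88182067871094)
```

View pics/crop2.png

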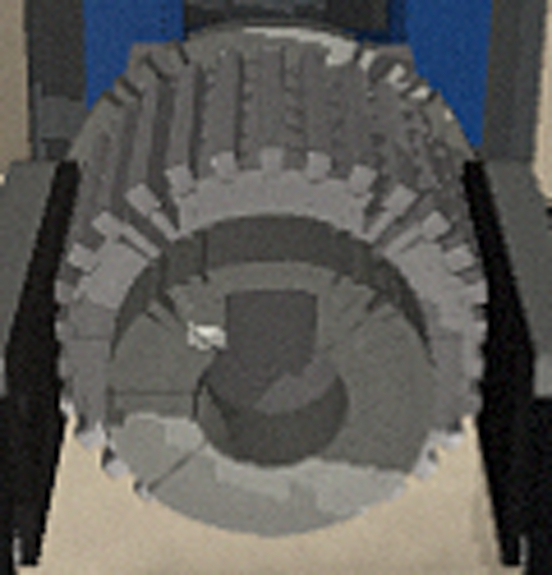

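```bash
python3 - <<'E'
from h import *
z=np.load("w4.npz");img=z['img'];a=(z['K'],z['D'],z['W']);hsv=cv2.cvtColor(img,cv2.COLOR_RGB2HSV)
m=(hsv[...,0]>100)&(hsv[...,0]<125)&(hsv[...,1]>120)
for r in (198,206,214,222):
    e=np.nonzero(np.diff(m[r,225:340].astype(int)))[0]+225.5
    print(r,e,onplane(np.c_[e,np.full(len(e),r)],.024,*a)[:,1].round(4))
for c in (240,265,275,295,305,322):
    e=np.nonzero(np.diff(m[150:235,c].astype(int)))[0]+150.5
    print(c,e,onplane(np.c_[np.full(len(e),c),e],.024,*a)[:,0].round(4))
E
```

```text
198 [236.5 259.5 305.5 328.5] [-0.1665 -0.1832 -0.2164 -0.233 ]
206 [237.5 259.5 304.5 327.5] [-0.1671 -0.1832 -0.2159 -0.2327]
214 [237.5 259.5 304.5 327.5] [-0.1669 -0.1831 -0.2162 -0.2331]
222 [237.5 259.5 304.5 326.5] [-0.1668 -0.1831 -0.2165 -0.2328]
240 [167.5 168.5 170.5] [0.5407 0.54   0.5386]
265 [167.5 169.5 170.5 191.5] [0.541  0.5396 0.5388 0.5235]
275 [167.5 191.5] [0.5411 0.5236]
295 [168.5 169.5 171.5 192.5 230.5 231.5] [0.5406 0.5399 0.5385 0.5231 0.4935 0.4927]
305 [168.5 192.5 204.5 233.5] [0.5407 0.5232 0.5141 0.4911]
322 [168.5] [0.5409]
```

```bash
python3 -m inch '[{"slide":[0.25,0.23,2],"turn":0.013,"grip":3.8},{"slide":[0.25,0.23,4],"turn":0.013,"grip":3.8},{"slide":[0.25,0.23,5.2],"turn":0.013,"grip":3.8},{"slide":[0.25,0.23,6],"turn":0.013,"grip":3.8},{"slide":[0.25,0.23,6],"turn":0.013,"grip":3.8},{"slide":[0.25,0.23,6],"turn":0.013,"grip":3.8}]'
python3 - <<'E'
from h import *
for n in("scene","side"):
    img,d,K,D,W=cam(n); save(f"pics/{n}5.png",img)
    np.savez(f"{n}5.npz",img=img,d=d,K=K,D=D,W=W)
E
python3 -m inch '[{"slide":[0,0,0.3],"turn":0,"grip":3.8},{"slide":[0,0,0.5],"turn":0,"grip":3.8},{"slide":[0,0,0.7],"turn":0,"grip":3.8},{"slide":[0,0,0.7],"turn":0,"grip":3.8}]'
```

```text
time: 5.6
eef_pos: [0.5079, -0.2014, 0.0448]
tcp_rot: [1.0, 0.001, 0.0, 0.0]
contact_force: [0.0, 0.4, -1.2]
opening: 0.482
finger_force: 61.2
time: 6.1
eef_pos: [0.5077, -0.2015, 0.0377]
tcp_rot: [1.0, 0.0, -0.0, 0.0]
contact_force: [-0.4, 0.2, 1.3]
opening: 0.476
finger_force: 61.7
```

```bash
python3 -m inch '[{"slide":[0,0,-0.3],"turn":0,"grip":3.8},{"slide":[-0.1,-0.17,-0.3],"turn":0,"grip":3.8},{"slide":[-0.1,-0.17,-0.3],"turn":0,"grip":3.8},{"slide":[-0.1,-0.17,-0.1],"turn":0,"grip":3.8},{"slide":[-0.1,-0.17,0.1],"turn":0,"grip":3.8},{"slide":[-0.1,-0.17,0.3],"turn":0,"grip":3.8},{"slide":[-0.1,-0.17,0.3],"turn":0,"grip":3.8},{"slide":[-0.1,-0.17,0.3],"turn":0,"grip":3.8}]'
```

```text
time: 6.9
eef_pos: [0.5065, -0.1997, 0.0342]
tcp_rot: [1.0, 0.0, -0.0, -0.0]
contact_force: [-0.3, -0.0, -0.6]
opening: 0.472
finger_force: 61.3
```

```bash
python3 -m inch '[{"slide":[0,0,0.2],"turn":0,"grip":3.8},{"slide":[0,0,0.4],"turn":0,"grip":3.8},{"slide":[0,0,0.6],"turn":0,"grip":3.8},{"slide":[0,0,0.75],"turn":0,"grip":3.8},{"slide":[0,0,0.8],"turn":0,"grip":3.8},{"slide":[0,0,0.8],"turn":0,"grip":3.8}]'
```

```text
time: 7.5
eef_pos: [0.5066, -0.1997, 0.0273]
tcp_rot: [1.0, 0.001, -0.0, -0.0]
contact_force: [-3.1, 1.8, 5.6]
opening: 0.48
finger_force: 62.0
```

```bash
python3 -m inch '[{"slide":[0,0,0.0],"turn":0,"grip":5},{"slide":[0,0,0],"turn":0,"grip":8.5},{"slide":[0,0,0],"turn":0,"grip":8.5},{"slide":[0,0,-0],"turn":0,"grip":8.5},{"slide":[0,0,-0],"turn":0,"grip":8.5},{"slide":[0,0,-3],"turn":0,"grip":8.5},{"slide":[0,0,-7],"turn":0,"grip":8.5},{"slide":[0,0,-11],"turn":0,"grip":8.5},{"slide":[0,0,-12],"turn":0,"grip":8.5},{"slide":[0,0,-12],"turn":0,"grip":8.5},{"slide":[0,0,-12],"turn":0,"grip":8.5},{"slide":[0,0,-12],"turn":0,"grip":8.5}]'
python3 - <<'E'
from h import *
s=ctrl.get_state();img,d,K,D,W=cam("wrist"); save("pics/w6.png",img);np.savez("w6.npz",img=img,d=d,K=K,D=D,W=W,e=s['eef_pos'])
Rm=R.from_quat(s['tcp_rot']).as_matrix();print(s['eef_pos'],np.degrees(np.arctan2(Rm[1,0],Rm[0,0])))
P=cloud(d,K,D,W); h=(abs(P[...,0]-.506)<.03)&(abs(P[...,1]+.2)<.03)&(P[...,2]>.053)&(P[...,2]<.07)
q=P[h]; print(len(q),np.percentile(q[:,2],[5,50,95]),cv2.minEnclosingCircle((q[:,:2]*1000).astype(np.float32)))
print(keyway(img,(K,D,W),.058,np.array([.506,-.2])))
hs=cv2.cvtColor(img,cv2.COLOR_RGB2HSV); red=((hs[...,0]<8)|(hs[...,0]>172))&(hs[...,1]>150)
k,l,st,c=cv2.connectedComponentsWithStats(red.astype(np.uint8))
for i in range(1,k):
  if st[i,4]>60: q=P[l==i]; print(c[i].round(),st[i],np.percentile(q,2,axis=0).round(3),np.percentile(q,98,axis=0).round(3))
E
```

```text
time: 8.7
eef_pos: [0.5052, -0.1989, 0.1438]
tcp_rot: [1.0, 0.0, -0.002, -0.001]
contact_force: [-0.9, 0.5, -0.1]
opening: 0.997
finger_force: 0.0
[ 0.50523139 -0.19888413  0.14377796] 0.043429337146745524
942 [0.05507717 0.05791165 0.05903194] ((506.29876708984375, -199.71572875976562), 15.339227676391602)
(array([ 0.50675793, -0.19958123]), np.float64(0.19258928503948358), 333, 46)
[536. 250.] [ 502  221   58   61 2224] [ 0.468 -0.4    0.052] [ 0.497 -0.383  0.09 ]
```

View pics/w6.png

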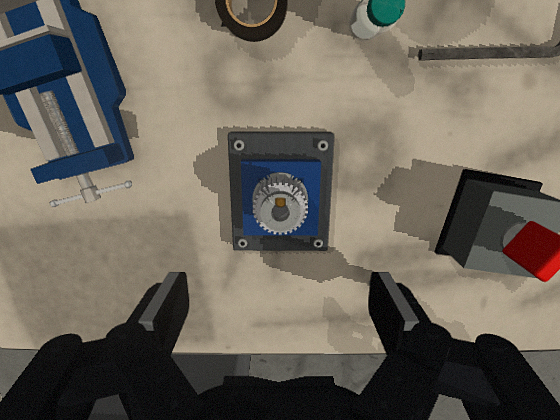

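The w6 view shows the pulley seated square in the nest at (280,208), with its hub at 57.9 mm and the pin visible in the bore. The shaft grip is at (536,250) on a rotated stand.

```bash
python3 -m inch '[{"slide":[0,2,-2],"turn":0,"grip":8.5},{"slide":[-0.5,6,-4],"turn":0,"grip":8.5},{"slide":[-1.5,10.5,-4.6],"turn":0,"grip":8.5},{"slide":[-2,15,-4.6],"turn":0,"grip":8.5},{"slide":[-2.5,19.6,-4.6],"turn":0,"grip":8.5},{"slide":[-2.5,19.6,-4.6],"turn":0,"grip":8.5},{"slide":[-2.5,19.6,-4.6],"turn":0,"grip":8.5},{"slide":[-2.5,19.6,-4.6],"turn":0,"grip":8.5},{"slide":[-2.5,19.6,-4.6],"turn":0,"grip":8.5},{"slide":[-2.5,19.6,-4.6],"turn":0,"grip":8.5}]'
python3 - <<'E'
from h import *
s=ctrl.get_state();img,d,K,D,W=cam("wrist"); save("pics/w7.png",img);np.savez("w7.npz",img=img,d=d,K=K,D=D,W=W,e=s['eef_pos'])
P=cloud(d,K,D,W);print(s['eef_pos'],s['qpos'].round(2))
hs=cv2.cvtColor(img,cv2.COLOR_RGB2HSV); red=((hs[...,0]<8)|(hs[...,0]>172))&(hs[...,1]>150)
h=(P[...,2]>.084)&(P[...,2]<.097)&(abs(P[...,0]-.48)<.04)&(abs(P[...,1]+.395)<.04)
q=P[h];zt=np.median(q[:,2]);print("top",len(q),zt)
k,l,st,c=cv2.connectedComponentsWithStats(h.astype(np.uint8));h=l==1+np.argmax(st[1:,4])
v,u=np.nonzero(h);q=onplane(np.c_[u,v],zt,K,D,W)[:,:2]*1000;r=cv2.minAreaRect(q.astype(np.float32));print(r)
wm=h&(hs[...,1]<90)&(hs[...,2]>120);v,u=np.nonzero(wm);print("white",len(v), (onplane(np.c_[u,v],zt,K,D,W)[:,:2].mean(0)*1000) if len(v) else 0)
E
```

```text
time: 9.75
eef_pos: [0.4821, -0.3944, 0.1922]
tcp_rot: [1.0, 0.001, -0.0, -0.0]
contact_force: [0.8, -0.2, -0.1]
opening: 0.99
finger_force: 0.0
[ 0.48209995 -0.3944161   0.19218812] [-0.85  0.21  1.75  0.    1.19  0.72]
top 697 0.08895006818464576
((481.5450439453125, -397.3863220214844), (14.340696334838867, 34.1875114440918), 57.319969177246094)
white 56 [ 488.05467095 -402.53666629]
```

View pics/w7.png

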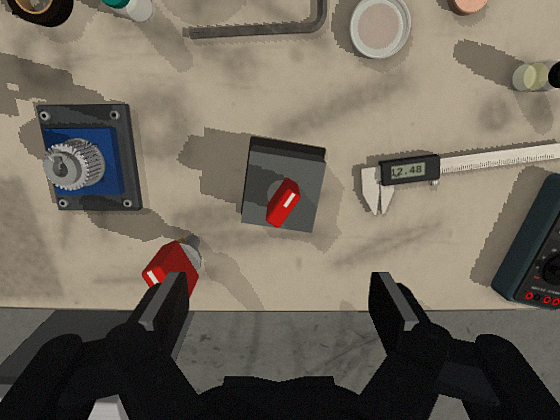

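The w7 view shows the small shaft's red grip at (283,205), with its white mark towards the upper right (world about -33°). The larger decoy is at (170,268), well clear.

```bash
python3 -m inch '[{"slide":[-0.06,0.3,0],"turn":0.14,"grip":8.5},{"slide":[-0.06,0.3,0],"turn":0.28,"grip":8.5},{"slide":[-0.06,0.3,0],"turn":0.42,"grip":8.5},{"slide":[-0.06,0.3,1],"turn":0.57,"grip":8.5},{"slide":[-0.06,0.3,2],"turn":0.57,"grip":8.5},{"slide":[-0.06,0.3,2],"turn":0.57,"grip":8.5},{"slide":[-0.06,0.3,2],"turn":0.57,"grip":8.5},{"slide":[-0.06,0.3,2],"turn":0.57,"grip":8.5}]'
python3 - <<'E'
from h import *
s=ctrl.get_state();img,d,K,D,W=cam("wrist");np.savez("w8.npz",img=img,d=d,K=K,D=D,W=W,e=s['eef_pos'])
Rm=R.from_quat(s['tcp_rot']).as_matrix();print(s['eef_pos'],np.degrees(np.arctan2(Rm[1,0],Rm[0,0])))
P=cloud(d,K,D,W)
h=(P[...,2]>.084)&(P[...,2]<.097)&(abs(P[...,0]-.48)<.04)&(abs(P[...,1]+.395)<.04)
k,l,st,c=cv2.connectedComponentsWithStats(h.astype(np.uint8));h=l==1+np.argmax(st[1:,4])
v,u=np.nonzero(h);q=onplane(np.c_[u,v],.089,K,D,W)
T=(q-s['eef_pos'])@Rm*1000;print(cv2.minAreaRect(T[:,:2].astype(np.float32)))
E
```

```text
time: 10.6
eef_pos: [0.4813, -0.3988, 0.1727]
tcp_rot: [0.96, -0.28, 0.0, 0.0]
contact_force: [0.5, -0.1, 0.1]
opening: 0.994
finger_force: 0.0
[ 0.48133559 -0.39879247  0.17273067] -32.52799494021833
((-0.5815029144287109, -0.32666492462158203), (33.69718551635742, 13.650657653808594), 0.4962690472602844)
```

```bash
python3 -m inch '[{"slide":[-0.06,-0.03,3],"turn":0,"grip":8.5},{"slide":[-0.06,-0.03,6.5],"turn":0,"grip":8.5},{"slide":[-0.06,-0.03,9.5],"turn":0,"grip":8.5},{"slide":[-0.06,-0.03,11.5],"turn":0,"grip":8.5},{"slide":[-0.06,-0.03,12],"turn":0,"grip":8.5},{"slide":[-0.06,-0.03,12],"turn":0,"grip":8.5},{"slide":[-0.06,-0.03,12],"turn":0,"grip":8.5}]'
python3 -m inch '[{"slide":[0,0,0],"turn":0,"grip":1},{"slide":[0,0,0],"turn":0,"grip":1},{"slide":[0,0,0],"turn":0,"grip":1},{"slide":[0,0,0],"turn":0,"grip":1},{"slide":[0,0,0],"turn":0,"grip":1},{"slide":[0,0,0],"turn":0,"grip":1},{"slide":[0,0,0],"turn":0,"grip":1},{"slide":[0,0,0],"turn":0,"grip":1},{"slide":[0,0,0],"turn":0,"grip":1},{"slide":[0,0,0],"turn":0,"grip":1}]' 90
```

```text
time: 11.35
eef_pos: [0.4817, -0.3991, 0.0541]
tcp_rot: [0.96, -0.281, 0.001, 0.001]
contact_force: [0.3, 0.2, -0.2]
opening: 0.996
finger_force: 0.0
time: 12.35
eef_pos: [0.481, -0.3984, 0.0527]
tcp_rot: [0.96, -0.281, 0.0, 0.0]
contact_force: [-0.4, -0.1, 2.3]
opening: 0.156
finger_force: 87.7
```

```bash
python3 -m inch '[{"slide":[0,0,-1.5],"turn":0,"grip":1},{"slide":[0,0,-4],"turn":0,"grip":1},{"slide":[0,0,-7.5],"turn":0,"grip":1},{"slide":[0,0,-9.7],"turn":0,"grip":1},{"slide":[-1.5,-3.1,-9.7],"turn":-0.14,"grip":1},{"slide":[-3.2,-6.8,-9.7],"turn":-0.28,"grip":1},{"slide":[-5,-10.6,-9.7],"turn":-0.42,"grip":1},{"slide":[-6.8,-14.4,-9.7],"turn":-0.571,"grip":1},{"slide":[-8.2,-17.3,-9.7],"turn":-0.571,"grip":1},{"slide":[-8.54,-18.12,-9.7],"turn":-0.571,"grip":1},{"slide":[-8.54,-18.12,-9.7],"turn":-0.571,"grip":1},{"slide":[-8.54,-18.12,-9.7],"turn":-0.571,"grip":1},{"slide":[-8.54,-18.12,-9.7],"turn":-0.571,"grip":1}]'
python3 - <<'E'
from h import *
s=ctrl.get_state();img,d,K,D,W=cam("wrist");np.savez("w9.npz",img=img,d=d,K=K,D=D,W=W,e=s['eef_pos']);save("pics/w9.png",img)
Rm=R.from_quat(s['tcp_rot']).as_matrix();print(s['eef_pos'],np.degrees(np.arctan2(Rm[1,0],Rm[0,0])))
P=cloud(d,K,D,W);T=(P-s['eef_pos'])@Rm
zt=.0527-.089
h=(abs(T[...,2]-zt)<.005)&(abs(T[...,0])<.03)&(abs(T[...,1])<.009)
v,u=np.nonzero(h);q=onplane(np.c_[u,v],s['eef_pos'][2]-zt,K,D,W);T2=(q-s['eef_pos'])@Rm*1000
print("grip top",np.median(T[h][:,2]),zt,cv2.minAreaRect(T2[:,:2].astype(np.float32)))
E
```

```text
time: 13.65
eef_pos: [0.5065, -0.2009, 0.1495]
tcp_rot: [1.0, 0.0, 0.0, 0.0]
contact_force: [-0.2, 0.3, -1.5]
opening: 0.156
finger_force: 87.8
[ 0.50650505 -0.20086573  0.14950815] 0.01213545563692157
grip top -0.036498295641085914 -0.0363 ((1.7650737762451172, -0.18082237243652344), (36.268714904785156, 18.05886459350586), 1.3419893980026245)
```

View pics/w9.png

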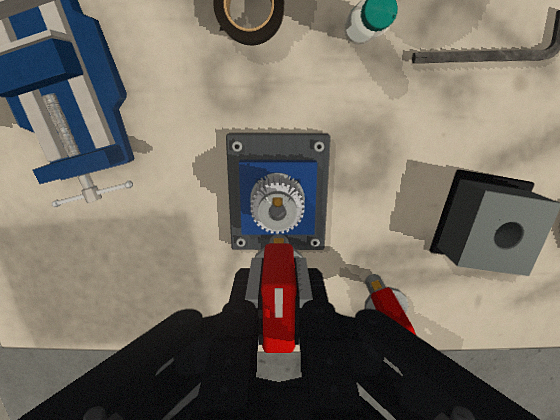

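The w9 view shows the shaft upright in the gripper with its white mark up (towards tool +x). The seated pulley is at (278,210) with its keyway also up. Next I measure the offset between the two.

```bash
python3 - <<'E'
from h import *
z=np.load("w9.npz");img=z['img'];a=(z['K'],z['D'],z['W']);e=z['e'];P=cloud(z['d'],*a);T=(P-e)*[1,-1,-1]
h=(abs(P[...,0]-.506)<.03)&(abs(P[...,1]+.2)<.03)&(P[...,2]>.055)&(P[...,2]<.062)
q=P[h]; print("hub",len(q),cv2.minEnclosingCircle((q[:,:2]*1000).astype(np.float32)))
print(keyway(img,a,.058,np.array([.5065,-.1997])))
hs=cv2.cvtColor(img,cv2.COLOR_RGB2HSV)
red=((hs[...,0]<8)|(hs[...,0]>172))&(hs[...,1]>130)
for lo in(.0315,.0345):
    m=red&(T[...,2]<-lo)&(abs(T[...,0])<.03)&(abs(T[...,1])<.01);v,u=np.nonzero(m)
    q=onplane(np.c_[u,v],e[2]+.0363,*a)-e;q=q*[1000,-1000,1];print(cv2.minAreaRect(q[:,:2].astype(np.float32)),u.min(),u.max(),v.min(),v.max())
w=(hs[...,1]<60)&(hs[...,2]>150);w[:260]=0;w[350:]=0;w[:,:265]=0;w[:,295:]=0
v,u=np.nonzero(w);q=(onplane(np.c_[u,v],e[2]+.0363,*a)-e)*1000;print("white",len(v),q.min(0),q.max(0),v.min(),v.max())
c=280;print([(r,img[r,c].tolist(),T[r,c].round(4).tolist()) for r in range(230,360,8)])
E
```

```text
hub 869 ((506.41851806640625, -199.40594482421875), 15.277318954467773)
(array([ 0.50678106, -0.19944709]), np.float64(-1.3478530938078745), 315, 44)
((-18.294937133789062, 2.4880199432373047), (75.25640106201172, 39.75590896606445), 4.5116448402404785) 235 321 278 419
((-19.27045440673828, 2.4110450744628906), (73.29930114746094, 39.75590896606445), 4.5116448402404785) 235 321 282 419
white 204 [ 2.00343507 -1.08540832 36.3       ] [14.55172823  1.66283048 36.3       ] 289 316
[(230, [178, 173, 163], [-0.0186, 0.0011, 0.0988]), (238, [103, 72, 31], [0.0103, 0.0006, 0.02]), (246, [98, 19, 15], [0.0162, 0.0005, -0.0022]), (254, [97, 16, 13], [0.0165, 0.0004, -0.0111]), (262, [97, 19, 11], [0.0164, 0.0004, -0.0184]), (270, [100, 7, 5], [0.0164, 0.0003, -0.0251]), (278, [104, 20, 18], [0.0164, 0.0003, -0.0314]), (286, [138, 0, 0], [0.0155, 0.0003, -0.0357]), (294, [163, 158, 146], [0.0129, 0.0003, -0.0372]), (302, [162, 159, 145], [0.0096, 0.0003, -0.0377]), (310, [160, 158, 146], [0.0055, 0.0003, -0.0371]), (318, [140, 0, 0], [0.001, 0.0003, -0.0363]), (326, [109, 6, 0], [-0.0021, 0.0003, -0.0372]), (334, [112, 4, 3], [-0.0065, 0.0003, -0.0367]), (342, [182, 17, 6], [-0.011, 0.0004, -0.0363]), (350, [191, 22, 17], [-0.0147, 0.0004, -0.0369]), (358, [109, 110, 103], [-0.9364, 0.0079, 0.9011])]
```

```bash
python3 -m inch '[{"slide":[0.07,-0.13,2],"turn":0,"grip":1},{"slide":[0.07,-0.13,4],"turn":0,"grip":1},{"slide":[0.07,-0.13,4.4],"turn":0,"grip":1},{"slide":[0.07,-0.13,4.4],"turn":0,"grip":1},{"slide":[0.07,-0.13,4.4],"turn":0,"grip":1},{"slide":[0.07,-0.13,4.4],"turn":0,"grip":1}]'
python3 -m inch '[{"slide":[0,0,0.3],"turn":0,"grip":1},{"slide":[0,0,0.6],"turn":0,"grip":1},{"slide":[0,0,0.9],"turn":0,"grip":1},{"slide":[0,0,0.9],"turn":0,"grip":1},{"slide":[0,0,0.9],"turn":0,"grip":1}]'
```

```text
time: 14.3
eef_pos: [0.508, -0.1989, 0.1066]
tcp_rot: [1.0, 0.001, 0.001, 0.001]
contact_force: [-0.7, -1.5, -0.8]
opening: 0.15
finger_force: 87.8
time: 14.8
eef_pos: [0.5072, -0.1982, 0.0962]
tcp_rot: [1.0, 0.001, -0.0, -0.0]
contact_force: [0.6, -0.3, -0.7]
opening: 0.153
finger_force: 87.9
```

```bash
python3 -m inch '[{"slide":[0,0,0.2],"turn":0,"grip":1},{"slide":[0,0.05,0.4],"turn":0,"grip":1},{"slide":[0,0.05,0.6],"turn":0,"grip":1},{"slide":[0,0.05,0.8],"turn":0,"grip":1},{"slide":[0,0.05,0.8],"turn":0,"grip":1},{"slide":[0,0.05,0.8],"turn":0,"grip":1}]'
python3 -c "
from h import *
s=ctrl.get_state();print(s['contact_force'],s['eef_pos'])"
```

```text
time: 15.4
eef_pos: [0.5071, -0.1986, 0.0881]
tcp_rot: [1.0, 0.001, -0.0, -0.0]
contact_force: [-0.1, -0.1, -0.8]
opening: 0.158
finger_force: 87.9
[-0.06839839 -0.1030301  -0.81848159] [ 0.50708987 -0.19857542  0.08810922]
```

```bash
python3 -m inch '[{"slide":[0,0.05,0.3],"turn":0,"grip":1},{"slide":[0,0.05,0.6],"turn":0,"grip":1},{"slide":[0,0.05,0.8],"turn":0,"grip":1},{"slide":[0,0.05,0.95],"turn":0,"grip":1},{"slide":[0,0.05,1.1],"turn":0,"grip":1},{"slide":[0,0.05,1.1],"turn":0,"grip":1},{"slide":[0,0.05,1.1],"turn":0,"grip":1}]'
```

```text
time: 16.1
eef_pos: [0.5073, -0.1992, 0.0773]
tcp_rot: [1.0, 0.001, 0.0, 0.0]
contact_force: [0.4, 0.5, -0.5]
opening: 0.153
finger_force: 87.9
```

```bash
python3 -m inch '[{"slide":[0,0,0.2],"turn":0,"grip":1},{"slide":[0,0,0.4],"turn":0,"grip":1},{"slide":[0,0,0.6],"turn":0,"grip":1},{"slide":[0,0,0.8],"turn":0,"grip":1},{"slide":[0,0,0.95],"turn":0,"grip":1},{"slide":[0,0,1.05],"turn":0,"grip":1},{"slide":[0,0,1.05],"turn":0,"grip":1},{"slide":[0,0,1.05],"turn":0,"grip":1}]' 120
```

```text
time: 16.9
eef_pos: [0.5076, -0.1994, 0.0678]
tcp_rot: [1.0, 0.001, 0.0, 0.0]
contact_force: [-2.0, 1.6, 7.0]
opening: 0.147
finger_force: 117.3
```

```bash
python3 -m inch '[{"slide":[0,0,0.1],"turn":0,"grip":1},{"slide":[0,0,0.2],"turn":0,"grip":1},{"slide":[0,0,0.3],"turn":0,"grip":1},{"slide":[0,0,0.3],"turn":0,"grip":1},{"slide":[0,0,0.3],"turn":0,"grip":1},{"slide":[0,0,0.3],"turn":0,"grip":1}]'
```

```text
time: 17.5
eef_pos: [0.5077, -0.1994, 0.0657]
tcp_rot: [1.0, 0.001, -0.0, 0.0]
contact_force: [-4.2, 2.2, 9.8]
opening: 0.149
finger_force: 118.1
```

```bash
python3 -m inch '[{"slide":[-0.05,0,0.1],"turn":0,"grip":1},{"slide":[-0.05,0,0.15],"turn":0,"grip":1},{"slide":[-0.05,0,0.15],"turn":0,"grip":1},{"slide":[-0.05,0,0.15],"turn":0,"grip":1},{"slide":[-0.05,0,0.15],"turn":0,"grip":1}]'
```

```text
time: 18.0
eef_pos: [0.5077, -0.1995, 0.0657]
tcp_rot: [1.0, 0.001, 0.0, 0.0]
contact_force: [-5.5, 3.7, 17.6]
opening: 0.149
finger_force: 119.1
```

```bash
python3 -m inch '[{"slide":[0,0,0],"turn":0,"grip":1},{"slide":[0,0,0.02],"turn":0,"grip":1},{"slide":[0,0,0.02],"turn":0,"grip":1},{"slide":[0,0,0.02],"turn":0,"grip":1}]'
python3 -c "
from plant import ctrl
s=ctrl.get_state();print(s['eef_pos'],s['contact_force'],s['wrist_torque']);print(ctrl.sign_off())"
```

```text
time: 18.4
eef_pos: [0.5077, -0.1995, 0.0657]
tcp_rot: [1.0, 0.001, 0.0, -0.0]
contact_force: [-6.2, 4.1, 18.1]
opening: 0.151
finger_force: 119.2
[ 0.50773677 -0.1994645   0.06567507] [-6.19856136  4.13803975 18.084931  ] [ 0.77298786  1.15811889 -0.01499776]
the job is handed in; nothing more can be done
None
```

The job is handed in at 18.4 s: the pulley is seated in the nest and released, and the shaft is keyed, still gripped and pressed home at about 18 N; that it is flush I judged from tool height and force, not a final picture.

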